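# Hold back the belt tensioner of the compass turntable

## Task

Get the compass turntable's drive ready for its new belt. First swing the toggle clamp over centre, until its handle is fully home, so that its rubber foot locks the round graduated turntable without turning it off its heading; then push the sprung yellow tensioner arm back by its brass thumb post, clearly past the click of the red pawl and close to its back stop. Finish while still holding the arm back there with the fingers, with the clamp left locked and the compass, magnet, dividers and other small things on the bench left where they are: nothing is let go at the end.

Things in the scene. Friction and masses are not known exactly. Their poses are not given: they have to be found in the camera images.
- drive_unit: the belt drive: aluminium base plate 210 x 405 x 12 mm fixed to the bench, carrying turntable, gearmotor and tensioner. Origin on the bench; the plate spans -90 to +120 mm along its x and -200 to +205 mm along its y. The turntable's axis stands at (0, 110) mm, the motor pulley (radius 18, top at height 78 mm) at (0, -160) mm. There is no belt on it
- zero_mark (a point): point on top of the turntable's rim, 75 mm from its axis, in the direction of the one red division; the turntable is an aluminium disc of 85 mm radius, its top 78 mm above the bench, that turns freely about the vertical until clamped. Must end within 4 mm of where it began
- toggle_clamp: vertical-handle toggle clamp on an aluminium riser beside the turntable's +y edge, fixed to the bench. Origin on the bench; its -x axis points to the turntable's middle, +x away from it, y is along its hinge pins. Its hinges are 114 and 100 mm above the bench; the open clamp bar stands up, to 175 mm, above the riser
- handle_hinge (a point): the axis on which the clamp's handle swings, fixed, 114 mm above the bench; axes as the toggle clamp's: x away from the turntable, y along the pin
- handle_grip (a point): point on the centre line of the clamp's round red grip (diameter 19 mm), 95 mm from the handle's hinge; the grip runs from 40 to 125 mm from the hinge. It turns with the handle in the vertical plane through the hinge, square to the pin
- clamp_handle (a joint): angle of the clamp's handle in rad: 0 = open, leaning back 1.15 rad from upright, away from the turntable; grows as it is swung up towards the turntable; 1.07 = on centre; 1.15 = home, upright on its stop, locked. The linked clamp bar swings down as it rises. It stays where it is left; swinging takes 3 N at the grip, up to 8 N as the foot presses on
- spindle: the clamp's spring-loaded rubber foot, 18 mm across, at the end of the clamp bar; origin at the middle of its underside. Locked, it presses on the turntable's rim with about 8 N
- turntable: the turntable disc itself; origin on its axis, 48 mm above the bench
- tensioner_pivot (a point): point on the tensioner arm's vertical pivot axis, 90 mm above the bench; axes as the drive unit's
- thumb_post (a point): point on the axis of the brass thumb post (diameter 16 mm, upright, from 66 to 110 mm above the bench), 90 mm above the bench; the post stands on the white idler roller (diameter 34 mm, top at 66 mm) at the free end of the yellow arm, 98.6 mm from the pivot axis
- tensioner_arm (a joint): angle of the sprung arm in rad: 0 = at rest, towards the middle of the plate; grows clockwise seen from above as the post is pushed to the drive unit's +x side. At 0.57 the red pawl clicks in behind the hub's tooth and would catch the arm near there if let go; 0.72 = back stop. The spring pushes on the post with 3 N at rest, 9 N at the stop
- pawl (a joint): angle of the red pawl in rad: 0 = down against the hub; lifts to about 0.1 as the tooth passes under it, then drops back to 0 with a click
- vise: small cast-iron vise bolted to the bench, 155 x 90 x 90 mm with its screw and bar, with a brass capsule housing in its jaws; not to be used. Origin under its middle
- thumb_compass: blue plastic thumb compass, 99 x 50 x 11 mm, loose; leave it alone. Origin under its plate
- magnet: dark ceramic test magnet, 48 x 22 x 10 mm, loose; leave it alone. Origin under its middle
- dividers: stainless dividers lying flat, 170 mm long, loose; leave them alone. Origin under the joint at the thick end
- screwdriver: screwdriver, 170 mm long, loose; leave it alone. It lies along its x
- loupe: black eye loupe standing upright, diameter 38, height 32 mm, loose; leave it alone. Origin under its middle
- parts_tray: grey divided parts tray, 150 x 100 x 22 mm, loose; leave it alone. Origin under its middle
- bezel_ring: brass bezel, diameter 48, height 11 mm, loose; leave it alone. Origin under its middle
Things that resemble listed ones, but are neither listed nor needed, are in the scene too. There is more than one size of the toggle_clamp; the job needs the smaller.

How it is judged:
By the outcome, as a careful person would: the job done as asked, in the order asked, and still so for the second after the job is handed in, while the arm keeps its last pose, push and grip.
It also fails if it takes over 51 s, if anything falls off the work surface, if the arm or the gripper's body presses on something with over 40 N, if the wrist force passes 120 N, or if a joint passes its speed limit or range.

## Robot

A 6-joint arm with a two-finger parallel gripper is mounted at the origin on the work surface. World frame = base frame: x ahead of the robot, y to its left, z up, the work surface at z = 0. Lengths are in mm, angles in degrees, forces in N, time in s.
With the tool pointing down it reaches from about 350 to 850 mm from the base axis. Payload 8.1 kg.
Tool frame: the origin (TCP) lies at the very end of the fingers, on their centre line; the grasp point (between the pads) lies 19 mm behind it (r.grip_point_offset is the distance from the TCP to the grasp point, in mm); z points along the fingers, y is the line along which they close (so a half turn about z gives the same grasp; the last joint's range is limited). The gripper opens to 85 mm and grips with 20 to 120 N. Pads are 22 mm wide; open, the fingers measure 114 mm over their backs; the gripper's body (76 mm by 85 mm) begins 54 mm behind the grasp point. The pads swing forward as they close: fully open they stand 13 mm farther back than shut.
Start: joints at [59.336, 7.471, 85.268, -0, 87.261, -4.893], TCP at [260.851, 540.335, 231.292] pointing down, gripper open.
Joint ranges: [-169.43, 169.43], [-51.17, 129.36], [1.28, 143.12], [-76.62, 256.62], [0, 156.53], [-152.29, 152.29]. Speed limits (degrees/s): [136.94, 136.94, 159.86, 180, 180, 180].

## Interface

Orientations are given as [roll, pitch, yaw] about the fixed x, y, z axes, in that order (R = Rz(yaw) Ry(pitch) Rx(roll)).
In Python, from bench import status, eyes, r gives the robot as it stands.
- The arm moves only by the shell command python3 -m handwheel 'ROWS' [FORCE]. ROWS is a JSON object whose one key "series" holds a list that holds one entry, the list of rows, each a list of 7 numbers: the shift along the tool's x, y, z in cm, then the turn, a rotation vector about the tool's x, y, z in rad, then the opening, from 0 (shut) to 1 (fully open). In form: {"series": [[[tx, ty, tz, rx, ry, rz, claw], ...]]}. A call has 1 to 12 rows; each row is the pose to reach, as a shift and turn from the pose commanded when the call began, along the tool's axes at that moment; what a row does not reach only later rows make up. A row lasts 1/8 s, in which the tool goes at most 62.5 mm and 10.7 degrees, less where a joint would pass 70% of its speed; a pose out of reach is approached as far as the arm can. A call with a gripper value outside its range is refused whole. The fingers move at their own pace and stop on an object; FORCE is the grip in N (left out, the last holds). Time passes only in rows, so rows that repeat a pose let the fingers close. It gives the time, the measured TCP pose, the force, the opening and the grip force at its end, in the units of the state.
- status.sense(): the state, without advancing time (a new reading comes with each control period).
- eyes.snapshot(name): name is "scene" or "top" or "wrist"; returns a dict with "img" (384x512x3 uint8, red, green, blue), "mtx" (3x3 intrinsics, pixels), "k1" (the pictures are not rectified: a ray, as slopes to the right and down, at radius r is drawn at 1 + k1 r^2 times it, then the intrinsics apply), "R" (3x3) and "t" (3): a world point X has camera coordinates R X + t. Camera axes: x right, y down, z forward; pixel columns grow to the right and rows downward; lengths in mm; the calibration is good to about 2 mm. A picture is of the moment at which its call begins. There is no depth.
- r.hand_in(): hands the job in; it is judged then, once.
The state is a dict: "time": time; "joint_pos": joint angles; "qd": joint speeds; "joint_efforts": joint torques, N m; "tool_pos": TCP position; "tcp_rot": TCP orientation; "ft_force": force on the tool from outside, world axes, zero at the start; "wrist_torque": the same for the moment, N m; "finger_gap": finger opening in mm; "grip_force": force on a finger pad.
Only numpy, scipy, OpenCV 4.12 (cv2) and the standard library are available. Lean on these libraries where they do the work, as an engineer would, in place of code of your own. Each camera call takes 0.05 s, during which the arm holds its last target. There are 200 camera calls.

## Working session

There is one attempt and no reset: what is moved stays moved. The work goes in short steps, Python scripts to look and compute and a shell command to move; the robot and the scene stay as the last step left them, time stands still between calls to the robot, and variables do not carry over. Pictures are saved under pics/ and viewed, at most 10 in all, crops included, and the job is handed in when it is done.

```bash
mkdir -p pics; ls; python3 - <<'E'
from bench import status, eyes, r
import cv2,pickle
d={}
for n in ("scene","top","wrist"):
    s=eyes.snapshot(n); d[n]=s
    cv2.imwrite(f"pics/{n}0.png",cv2.resize(s["img"][:,:,::-1],(800,600),interpolation=cv2.INTER_CUBIC))
    print(n,s["mtx"].round(1).tolist(),s["k1"],s["R"].round(3).tolist(),s["t"].round(0).tolist())
pickle.dump(d,open("s0.pkl","wb"))
st=status.sense();print({k:st[k] for k in("time","tool_pos","tcp_rot","ft_force","finger_gap")})
E
```

```text
pics
scene [[452.2, 0.0, 255.0], [0.0, 452.2, 190.0], [0.0, 0.0, 1.0]] -0.16117994870021415 [[0.22, 0.975, 0.011], [0.731, -0.158, -0.663], [-0.645, 0.154, -0.748]] [-110.0, -295.0, 1908.0]
top [[424.5, 0.0, 253.7], [0.0, 424.5, 190.2], [0.0, 0.0, 1.0]] -0.1423010489839104 [[0.019, -1.0, -0.004], [-0.995, -0.019, -0.097], [0.097, 0.006, -0.995]] [1.0, 506.0, 1862.0]
wrist [[340.9, 0.0, 252.6], [0.0, 340.9, 193.6], [0.0, 0.0, 1.0]] 0.008132366226569772 [[0.435, 0.9, -0.001], [0.87, -0.42, 0.258], [0.232, -0.114, -0.966]] [-600.0, -33.0, 378.0]
{'time': 0.15, 'tool_pos': array([260.60036297, 539.96227912, 230.46497257]), 'tcp_rot': array([-1.79915881e+02, -7.59445622e-03,  1.54229670e+02]), 'ft_force': array([-0.17547009, -0.13403482,  0.06826895]), 'finger_gap': 85.51482197102708}
```

View pics/scene0.png

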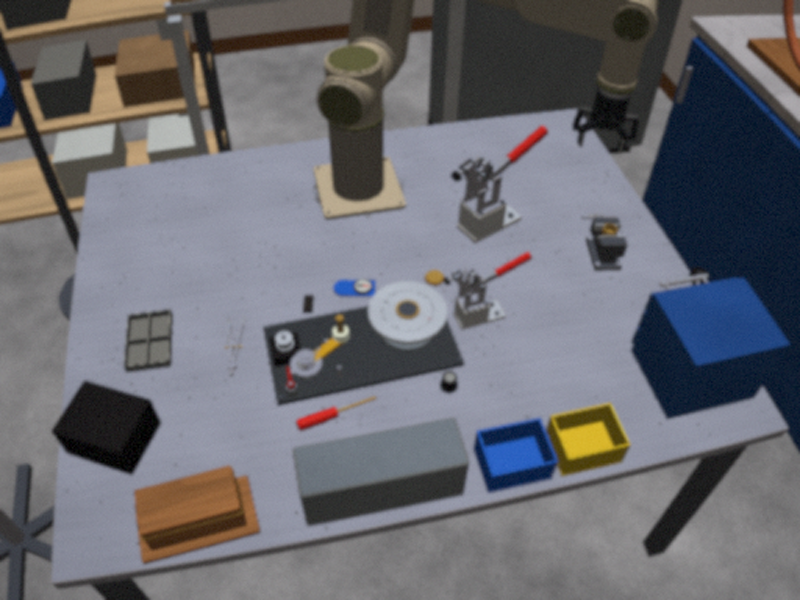

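View pics/top0.png

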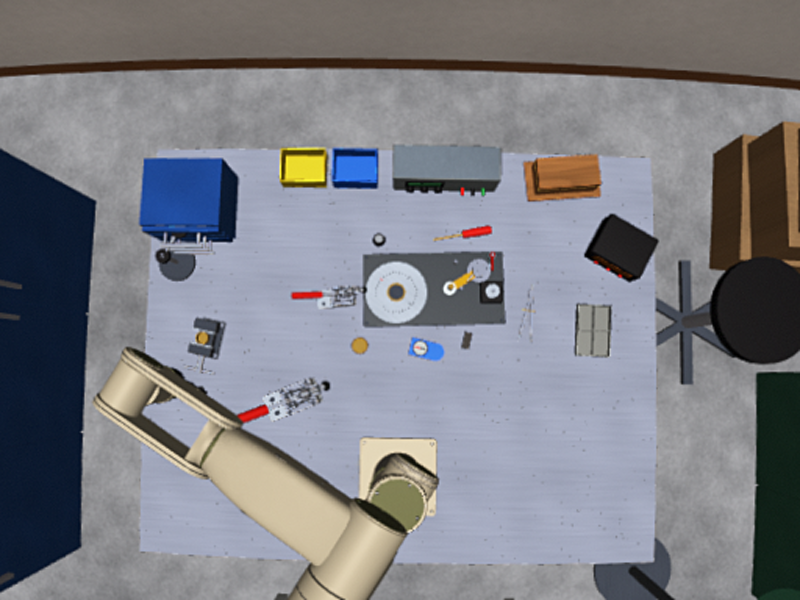

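The small clamp's grip is at (308,295) in the top view and the turntable is at (397,292). The thumb post and roller are at (450,288), and the yellow arm's hub is near (480,270). The drive's +x points up in the image, and the larger clamp at (280,400) is the decoy.

```bash
cat > h.py <<'E'
import cv2,numpy as np
def ray(s,uv):
    k=np.array([s["k1"],0,0,0,0.])
    p=cv2.undistortPoints(np.array(uv,float).reshape(-1,1,2),s["mtx"],k).reshape(-1,2)
    R,t=np.array(s["R"]),np.array(s["t"]).ravel()
    d=np.c_[p,np.ones(len(p))]@R
    return -R.T@t,d/np.linalg.norm(d,axis=1)[:,None]
def plane(s,uv,z):
    c,d=ray(s,uv); return c+d*((z-c[2])/d[:,2])[:,None]
def tri(s1,u1,s2,u2):
    A=np.zeros((3,3));b=np.zeros(3);cs=[]
    for s,u in((s1,u1),(s2,u2)):
        c,d=ray(s,u);P=np.eye(3)-np.outer(d[0],d[0]);A+=P;b+=P@c;cs.append((c,P))
    X=np.linalg.solve(A,b);return X,[round(float(np.linalg.norm(P@(X-c))),1) for c,P in cs]
def proj(s,X):
    rv=cv2.Rodrigues(np.array(s["R"]))[0]
    return cv2.projectPoints(np.array(X,float).reshape(-1,1,3),rv,np.array(s["t"],float),s["mtx"],np.array([s["k1"],0,0,0,0.]))[0].reshape(-1,2)
def blobs(s,lo,hi,amin=8,roi=None):
    hsv=cv2.cvtColor(s["img"],cv2.COLOR_RGB2HSV)
    m=cv2.inRange(hsv,np.array(lo),np.array(hi))
    if lo[0]==0 and hi[0]<=8: m|=cv2.inRange(hsv,np.array([172,lo[1],lo[2]]),np.array([180,hi[1],hi[2]]))
    if roi: q=np.zeros_like(m);q[roi[1]:roi[3],roi[0]:roi[2]]=1;m*=q
    n,L,st,c=cv2.connectedComponentsWithStats(m)
    out=[]
    for i in range(1,n):
        if st[i,4]>=amin:
            ys,xs=np.where(L==i);p=np.c_[xs,ys].astype(float);v=np.linalg.svd(p-p.mean(0),full_matrices=False)[2][0];a=(p-p.mean(0))@v
            out.append((c[i].round(1),int(st[i,4]),(c[i]+v*a.min()).round(1),(c[i]+v*a.max()).round(1)))
    return out
E
python3 - <<'E'
import pickle;from h import *
d=pickle.load(open("s0.pkl","rb"))
for n in("top","scene"):
    s=d[n];print(n)
    print(" red");[print("  ",*b) for b in blobs(s,(0,140,90),(6,255,255),4)]
    print(" yel");[print("  ",*b) for b in blobs(s,(12,110,90),(32,255,255),4)]
t,sc=d["top"],d["scene"]
rt=[b for b in blobs(t,(0,140,90),(6,255,255)) if abs(b[0][0]-197)<10 and abs(b[0][1]-189)<8][0]
rs=[b for b in blobs(sc,(0,140,90),(6,255,255)) if abs(b[0][0]-329)<12 and abs(b[0][1]-169)<10][0]
print("grip",tri(t,rt[0],sc,rs[0]))
# plate
g=cv2.cvtColor(t["img"],cv2.COLOR_RGB2GRAY)
m=(g<95).astype(np.uint8);q=np.zeros_like(m);q[155:215,228:328]=1;m*=q
m=cv2.morphologyEx(m,cv2.MORPH_CLOSE,np.ones((9,9)))
c=max(cv2.findContours(m,0,2)[0],key=cv2.contourArea)
bx=cv2.boxPoints(cv2.minAreaRect(c));print(bx.tolist());print("plate",plane(t,bx,12).round(0).tolist())
out=[]
for n,roi in(("top",(180,145,330,220)),("scene",(165,150,345,260))):
    x0,y0,x1,y1=roi;k=5.3 if n=="top" else 4.4
    out.append(cv2.resize(d[n]["img"][y0:y1,x0:x1,::-1],(790,int((y1-y0)*790/(x1-x0))),interpolation=cv2.INTER_CUBIC))
    print(out[-1].shape,790/(x1-x0))
for i,o in enumerate(out): cv2.imwrite(f"pics/crop{i}.png",o)
s=d["wrist"]; print("wrist sees", proj(s,[[560,110,78],[560,0,90]]).round(0).tolist())
E
```

```text
top
 red
   [295.5 122. ] 10 [295.5 120. ] [295.5 124. ]
   [304.8 148. ] 88 [313.9 146.4] [295.7 149.5]
   [314.4 167.7] 19 [314.2 162.9] [314.6 172. ]
   [381.2 167.4] 5 [380. 167.] [382.1 167.7]
   [388.8 171.6] 5 [387.9 171.3] [390. 172.]
   [396.2 176. ] 5 [395.4 175.4] [397.2 176.7]
   [195.7 188.4] 73 [187.  188.6] [205.  188.3]
   [161.9 264.4] 116 [170.7 261.3] [152.3 267.8]
 yel
   [506.6 114.6] 629 [505.5  77.9] [507.8 157.1]
   [476.9 129.7] 441 [477.3  86.9] [476.6 166. ]
   [193.6 106.4] 562 [178.8 106.7] [208.3 106. ]
   [360.5 112.5] 1047 [383.  110.2] [336.1 115.1]
   [184. 119.] 5 [182. 119.] [186. 119.]
   [190.5 119. ] 6 [188. 119.] [193. 119.]
   [205. 119.] 7 [202. 119.] [208. 119.]
   [288.5 151. ] 4 [287. 151.] [290. 151.]
   [293.5 150. ] 4 [292. 150.] [295. 150.]
   [506.9 168. ] 33 [500.9 166.5] [511.2 169. ]
   [296.3 178.8] 69 [302.5 174.8] [290.9 182.2]
   [255.2 182. ] 5 [253.8 181.3] [257.1 182.9]
   [250.4 182.6] 5 [248.8 183.8] [251.7 181.6]
   [288.1 183.1] 8 [287.1 184.1] [289.1 182.1]
   [257.2 188.4] 8 [258.6 185.3] [255.9 191.4]
   [128.9 216. ]
[... 504 characters left out ...]
03.2] [215.  203.2]
   [209.1 222.6] 112 [215.8 217.4] [201.5 228.4]
   [375.6 278.7] 957 [402.1 279.2] [351.8 278.2]
   [123.6 325.5] 2572 [159.8 316.2] [ 85.7 335.2]
   [360.9 301.7] 12 [357.5 300.6] [364.7 302.9]
   [379.9 298.4] 8 [377. 299.] [383.  297.8]
grip (array([496.29722703, 251.25995909, 152.5940962 ]), [0.3, 0.3])
[[227.04769897460938, 208.40382385253906], [231.40701293945312, 153.91258239746094], [326.4785461425781, 161.51829528808594], [322.1192321777344, 216.00953674316406]]
plate [[423.0, 128.0, 12.0], [670.0, 114.0, 12.0], [643.0, -316.0, 12.0], [397.0, -297.0, 12.0]]
(395, 790, 3) 5.266666666666667
(482, 790, 3) 4.388888888888889
wrist sees [[41.0, 545.0], [-41.0, 586.0]]
```

View pics/crop0.png

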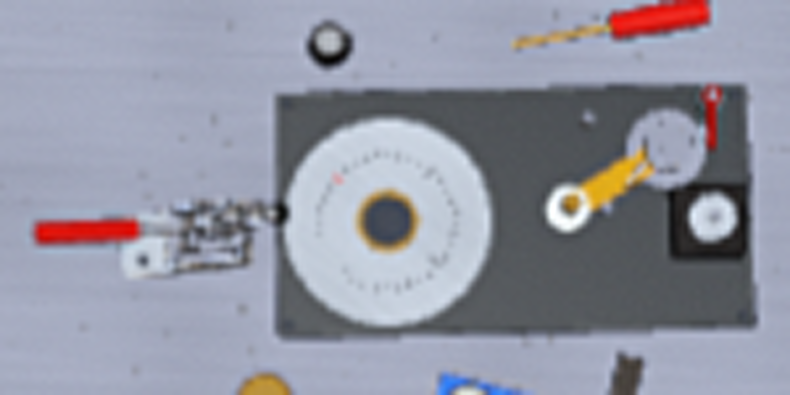

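The crop shows the turntable centre at (388,222), the red division at (337,180), the post at (571,204), the hub at (666,147), and the grip running from (35,233) to (138,230).

```bash
python3 - <<'E'
import pickle;from h import *
d=pickle.load(open("s0.pkl","rb"));t=d["top"]
f=lambda u,v:(np.array([u,v])+.5)/5.2667+np.array([180,145])-.5
C=plane(t,[f(388,222)],78)[0];print("tt",C.round(1))
pl=plane(t,[f(277,95),f(747,85),f(755,326),f(280,338)],12);print("plate",pl.round(1).tolist())
print("post top",plane(t,[f(571,204)],110)[0].round(1),"roller",plane(t,[f(568,208)],66)[0].round(1),"pulley",plane(t,[f(713,216)],78)[0].round(1),"hub@60,80",plane(t,[f(666,147)]*2,0)[0].round(1))
for z in(50,70,90):print(z,plane(t,[f(666,147)],z)[0].round(1))
print("grip tip/root",plane(t,[f(35,233)],114+125*.4085)[0].round(1),plane(t,[f(138,230)],114+40*.4085)[0].round(1))
print("zero",plane(t,[f(337,180)],78)[0].round(1), "foot",plane(t,[f(277,213)],165)[0].round(1))
E
```

```text
tt [515.4  12.3  78. ]
plate [[630.0, 109.9, 12.0], [646.5, -293.1, 12.0], [439.5, -300.6, 12.0], [422.0, 102.3, 12.0]]
post top [ 529.4 -135.4  110. ] roller [ 531.1 -136.2   66. ] pulley [ 525.4 -255.    78. ] hub@60,80 [ 593.1 -225.     0. ]
50 [ 585.9 -219.1   50. ]
70 [ 583.1 -216.8   70. ]
90 [ 580.3 -214.4   90. ]
grip tip/root [492.4 288.4 165.1] [499.8 211.5 130.3]
zero [549.4  54.9  78. ] foot [511.7  98.6 165. ]
```

```bash
python3 -m handwheel '{"series": [[[-3.3,-1.5,-0.1,0,0,0.1,1],[-7,-3,-0.2,0,0,0.2,1],[-11,-5,-0.4,0,0,0.32,1],[-15,-6.7,-0.5,0,0,0.45,1],[-19,-8.5,-0.6,0,0,0.58,1],[-23,-10.3,-0.7,0,0,0.7,1],[-27,-12.1,-0.8,0,0,0.83,1],[-30.5,-13.7,-0.9,0,0,0.95,1],[-33.2,-14.9,-1,0,0,1.024,1],[-33.2,-14.9,-1,0,0,1.024,1],[-33.2,-14.9,-1,0,0,1.024,1]]]}'; python3 - <<'E'
from bench import status, eyes, r
import pickle;from h import *
s=eyes.snapshot("wrist");pickle.dump(s,open("w1.pkl","wb"))
cv2.imwrite("pics/w1.png",cv2.resize(s["img"][:,:,::-1],(768,576)))
st=status.sense();print({k:st[k] for k in("time","tool_pos","tcp_rot","joint_pos")})
for b in blobs(s,(0,140,70),(6,255,255),20):print(*b)
print(proj(s,[[495,261.3,152.8],[492.4,288.4,165],[499.8,211.5,130],[503.3,175,114]]).round(0).tolist())
E
```

```text
time: 1.52
tool_pos: [494.6, 262.1, 241.0]
tcp_rot: [-180.0, -0.0, 95.6]
ft_force: [-0.2, -0.4, 0.2]
finger_gap: 85.0
grip_force: 0.0
{'time': 1.575, 'tool_pos': array([494.43510481, 262.42647967, 241.0400325 ]), 'tcp_rot': array([-1.79964004e+02, -1.20876852e-02,  9.56432606e+01]), 'joint_pos': array([2.26950810e+01, 1.04762406e+00, 9.09963184e+01, 2.21251603e-02,
       8.79869263e+01, 1.70510334e+01])}
[254.  204.3] 2175 [253.5 158. ] [254.5 256. ]
[[252.0, 201.0], [252.0, 166.0], [252.0, 253.0], [252.0, 283.0]]
```

View pics/w1.png

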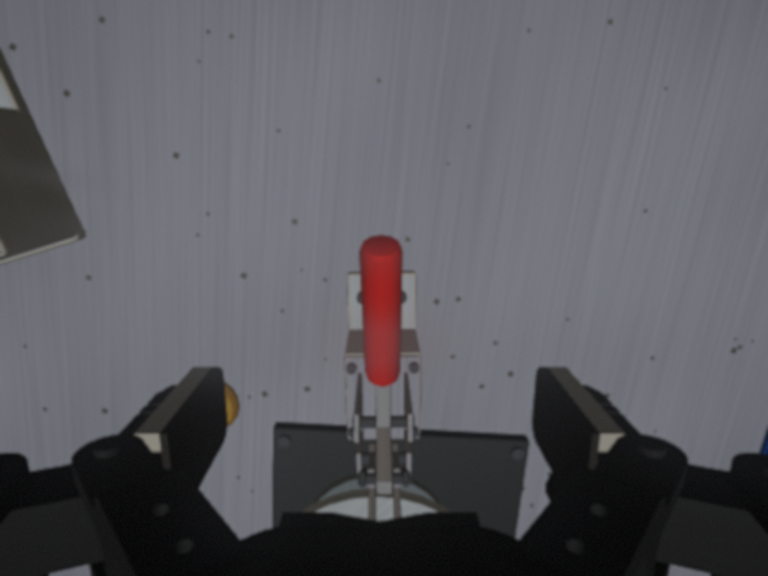

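The grip is centred between the fingers and aligned, running from (381,237) to (381,385). Next I descend and close on it.

```bash
python3 -m handwheel '{"series": [[[0,0,2.5,0,0,0,1],[0,0,5,0,0,0,1],[0,0,7.5,0,0,0,1],[0,0,9.5,0,0,0,1],[0,0,10.6,0,0,0,1],[0,0,10.6,0,0,0,1],[0,0,10.6,0,0,0,0],[0,0,10.6,0,0,0,0],[0,0,10.6,0,0,0,0],[0,0,10.6,0,0,0,0],[0,0,10.6,0,0,0,0],[0,0,10.6,0,0,0,0]]]}' 25
```

```text
time: 3.08
tool_pos: [495.5, 261.9, 135.8]
tcp_rot: [179.9, -0.0, 95.6]
ft_force: [2.3, -0.8, 2.9]
finger_gap: 17.9
grip_force: 25.1
```

```bash
python3 -m handwheel '{"series": [[[-0.43,0,-0.85,0,0,0,0],[-0.94,0,-1.65,0,0,0,0],[-1.53,0,-2.39,0,0,0,0],[-2.2,0,-3.07,0,0,0,0],[-2.92,0,-3.68,0,0,0,0],[-3.71,0,-4.22,0,0,0,0],[-4.54,0,-4.67,0,0,0,0],[-5.41,0,-5.04,0,0,0,0],[-5.41,0,-5.04,0,0,0,0]]]}'
```

```text
time: 4.2
tool_pos: [501.4, 207.4, 185.9]
tcp_rot: [179.9, -0.0, 95.5]
ft_force: [8.0, -0.3, -1.6]
finger_gap: 18.2
grip_force: 25.2
```

```bash
python3 -m handwheel '{"series": [[[-0.45,0.05,-0.16,0,0,0,0],[-0.91,0.1,-0.28,0,0,0,0],[-1.4,0.1,-0.38,0,0,0,0],[-1.84,0.1,-0.47,0,0,0,0],[-2.3,0.1,-0.53,0,0,0,0],[-2.7,0.1,-0.56,0,0,0,0],[-3,0.1,-0.58,0,0,0,0],[-3.3,0.1,-0.58,0,0,0,0],[-3.5,0.1,-0.58,0,0,0,0],[-3.5,0.1,-0.58,0,0,0,0]]]}'
```

```text
time: 5.45
tool_pos: [505.1, 174.1, 191.6]
tcp_rot: [179.9, -0.1, 95.6]
ft_force: [4.5, 4.7, -1.2]
finger_gap: 17.0
grip_force: 24.8
```

```bash
python3 -m handwheel '{"series": [[[-0.2,0,0,0,0,0,0],[-0.4,0,0,0,0,0,0],[-0.4,0,0,0,0,0,0]]]}'; python3 -m handwheel '{"series": [[[-0.3,0,0,0,0,0,0],[-0.4,0,0,0,0,0,0],[-0.4,0,0,0,0,0,0]]]}'
```

```text
time: 5.82
tool_pos: [505.6, 169.6, 191.6]
tcp_rot: [179.9, -0.0, 95.6]
ft_force: [3.7, 2.6, -0.6]
finger_gap: 16.4
grip_force: 23.5
time: 6.2
tool_pos: [506.1, 165.2, 191.6]
tcp_rot: [179.9, -0.0, 95.5]
ft_force: [5.2, -0.1, -1.2]
finger_gap: 14.6
grip_force: 21.7
```

```bash
python3 - <<'E'
from bench import status, eyes, r
from h import *
s=eyes.snapshot("wrist");w=cv2.resize(s["img"][:,:,::-1],(512,384))
t=eyes.snapshot("scene");a=cv2.resize(t["img"][140:220,260:350,::-1],(288,256),interpolation=cv2.INTER_CUBIC)
c=np.zeros((384,800,3),np.uint8);c[:,:512]=w;c[:256,512:]=a
cv2.imwrite("pics/w2.png",c)
print(proj(s,[[503.3,175,239],[503.3,175,209],[503.3,175,154]]).round(0).tolist())
E
```

```text
[[245.0, 289.0], [247.0, 249.0], [248.0, 207.0]]
```

View pics/w2.png

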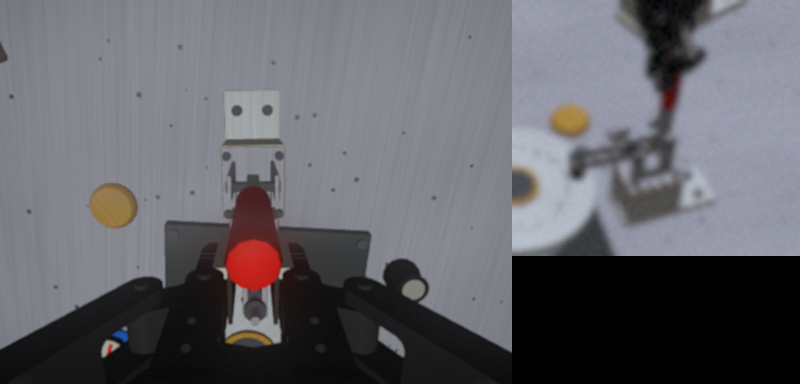

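The grip's end is at (254,265) and should be near row 289 when home. The handle still leans back about 0.05 rad because the pads slipped past it. I'll release and push it home from behind with closed fingers.

```bash
python3 -m handwheel '{"series": [[[0,0,0,0,0,0,0.5],[0,0,0,0,0,0,0.5],[0,0,-2.5,0,0,0,0.5],[0,0,-5,0,0,0,0.5],[0,0,-7.5,0,0,0,0.5],[1.5,0,-8,0,0,0,0.3],[3.5,0,-8,0,0,0,0],[5.5,0,-8,0,0,0,0],[5.5,0,-8,0,0,0,0],[5.5,0,-8,0,0,0,0]]]}'; python3 - <<'E'
from bench import status, eyes, r
from h import *
s=eyes.snapshot("wrist")
for b in blobs(s,(0,140,60),(6,255,255),30):print(*b)
print(proj(s,[[505.5,175,239],[505.5,175,154]]).round(0).tolist(),proj(s,[[505.5,182,239]]).round(0).tolist())
E
```

```text
time: 7.55
tool_pos: [499.7, 220.3, 270.6]
tcp_rot: [-179.9, 0.0, 95.6]
ft_force: [0.6, -0.5, -0.5]
finger_gap: -0.2
grip_force: 0.0
[[254.0, 303.0], [254.0, 244.0]] [[255.0, 292.0]]
```

```bash
python3 -m handwheel '{"series": [[[0,0,2.5,0,0,0,0],[0,0,5,0,0,0,0],[0,0,7.3,0,0,0,0],[0,0,7.3,0,0,0,0],[-0.6,0,7.3,0,0,0,0],[-1.2,0,7.3,0,0,0,0],[-1.7,0,7.3,0,0,0,0],[-2.1,0,7.3,0,0,0,0],[-2.1,0,7.3,0,0,0,0]]]}' ; python3 -m handwheel '{"series": [[[-0.2,0,0,0,0,0,0],[-0.4,0,0,0,0,0,0],[-0.4,0,0,0,0,0,0]]]}'
```

```text
time: 8.72
tool_pos: [502.3, 198.8, 198.7]
tcp_rot: [180.0, -0.0, 95.5]
ft_force: [-0.3, -0.5, -0.0]
finger_gap: 0.1
grip_force: 0.0
time: 9.1
tool_pos: [502.3, 196.9, 198.6]
tcp_rot: [180.0, -0.2, 95.6]
ft_force: [0.1, 8.8, -0.8]
finger_gap: -0.1
grip_force: 3.9
```

```bash
python3 -m handwheel '{"series": [[[-0.2,0,0,0,0,0,0],[-0.2,0,0,0,0,0,0]]]}' ; python3 -m handwheel '{"series": [[[-0.2,0,0,0,0,0,0],[-0.2,0,0,0,0,0,0]]]}'; python3 -m handwheel '{"series": [[[-0.2,0,0,0,0,0,0],[-0.2,0,0,0,0,0,0]]]}'
```

```text
time: 9.35
tool_pos: [502.3, 196.8, 198.6]
tcp_rot: [180.0, -0.4, 95.7]
ft_force: [-0.0, 18.6, -1.5]
finger_gap: 0.2
grip_force: 8.1
time: 9.6
tool_pos: [502.3, 196.7, 198.7]
tcp_rot: [179.9, -0.5, 95.8]
ft_force: [-0.6, 26.1, -2.7]
finger_gap: -0.0
grip_force: 12.4
time: 9.85
tool_pos: [502.3, 196.6, 198.7]
tcp_rot: [179.9, -0.7, 95.8]
ft_force: [-0.6, 36.6, -4.1]
finger_gap: 0.1
grip_force: 16.8
```

Contact force climbed to 36 N with no motion, so the handle is on its stop. I'll retreat and check.

```bash
python3 -m handwheel '{"series": [[[0.8,0,0,0,0,0,0],[1.8,0,0,0,0,0,0],[3,0,0,0,0,0,0],[3,0,-3,0,0,0,0.3],[3,0,-6,0,0,0,0.6],[3,0,-8,0,0,0,0.6],[3,0,-8,0,0,0,0.6]]]}'; python3 - <<'E'
from bench import status, eyes, r
from h import *
import pickle
s=eyes.snapshot("scene");w=eyes.snapshot("wrist");pickle.dump((s,w),open("s2.pkl","wb"))
a=cv2.resize(s["img"][140:230,230:350,::-1],(400,300),interpolation=cv2.INTER_CUBIC)
b=cv2.resize(w["img"][:,:,::-1],(400,300))
cv2.imwrite("pics/w3.png",np.hstack([a,b]))
for x in blobs(w,(0,140,60),(6,255,255),30):print(*x)
for y in(175,178,182):print(proj(w,[[505.5,y,239]]).round(0).tolist())
print(status.sense()["tool_pos"])
E
```

```text
time: 10.72
tool_pos: [501.2, 219.4, 280.3]
tcp_rot: [179.8, -0.0, 95.6]
ft_force: [-0.3, -0.5, -0.6]
finger_gap: 51.2
grip_force: 0.0
[253.  277.2] 1111 [252.5 254. ] [253.5 300.1]
[[253.0, 293.0]]
[[253.0, 289.0]]
[[254.0, 283.0]]
[499.98635845 218.93284451 277.47718128]
```

View pics/w3.png

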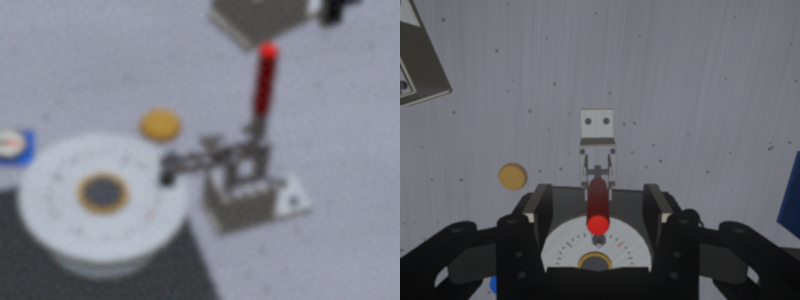

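The handle is upright at (265,75), with its end at source (252,288), and the foot is down on the rim. Next I move over the post.

```bash
python3 -m handwheel '{"series": [[[-3.5,0,0,0,0,0,0.6],[-7.5,0,0,0,0,0,0.6],[-12,-0.1,0,0,0,-0.1,0.6],[-16.5,-0.2,1,0,0,-0.2,0.6],[-21,-0.3,3,0,0,-0.3,0.6],[-25.5,-0.4,5,0,0,-0.4,0.6],[-30,-0.4,7,0,0,-0.489,0.6],[-33.5,-0.45,8.7,0,0,-0.489,0.6],[-35.6,-0.45,8.7,0,0,-0.489,0.6],[-35.6,-0.45,8.7,0,0,-0.489,0.6],[-35.6,-0.45,8.7,0,0,-0.489,0.6]]]}'; python3 - <<'E'
from bench import status, eyes, r
from h import *
import pickle
s=eyes.snapshot("wrist");pickle.dump(s,open("w4.pkl","wb"))
cv2.imwrite("pics/w4.png",cv2.resize(s["img"][:,:,::-1],(768,576)))
st=status.sense();print(st["tool_pos"],st["tcp_rot"],st["joint_pos"].round(0))
for x in blobs(s,(12,90,60),(32,255,255),30):print(*x)
print(proj(s,[[530,-136,110],[530.5,-136,66],[584.5,-218,70]]).round(0).tolist())
E
```

```text
time: 12.2
tool_pos: [530.6, -135.0, 192.1]
tcp_rot: [180.0, 0.0, 123.6]
ft_force: [-0.2, 0.3, 0.0]
finger_gap: 51.2
grip_force: 0.0
[ 530.60472046 -134.75327985  192.13915328] [1.79955377e+02 2.17643921e-02 1.23629800e+02] [-20.   1.  97.   0.  83. -53.]
[355.2  23. ] 872 [320.1  23.2] [397.1  22.8]
[253.7 227.8] 1728 [254.2 190. ] [253.2 268.1]
[385.5 245.8] 341 [401.2 217. ] [369.2 275.6]
[[250.0, 202.0], [251.0, 187.0], [250.0, 298.0]]
```

View pics/w4.png

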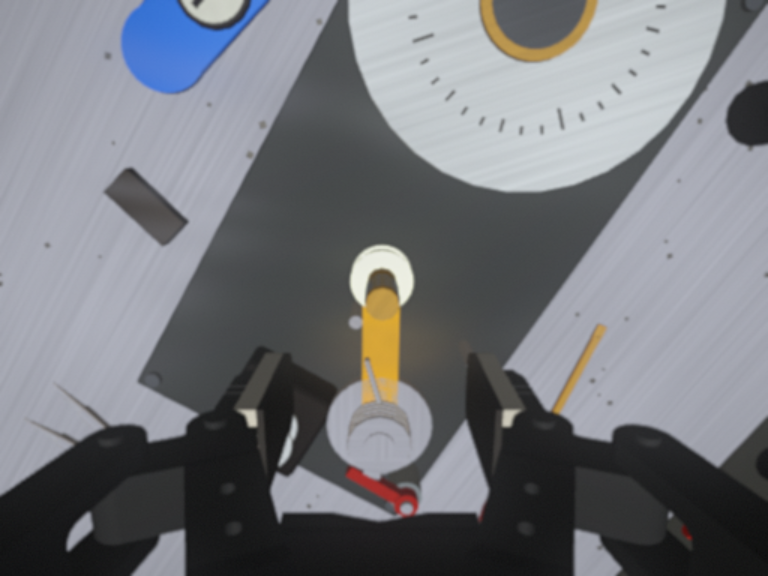

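The post top is at (382,304), about 2 mm to the tool's +y. The arm runs vertically in the image, along tool x as planned. Next I descend and grip the post.

```bash
python3 -m handwheel '{"series": [[[0,0.2,3,0,0,0,0.6],[0,0.2,6,0,0,0,0.6],[0,0.2,9,0,0,0,0.6],[0,0.2,11,0,0,0,0.6],[0,0.2,11.8,0,0,0,0.6],[0,0.2,11.8,0,0,0,0.6],[0,0.2,11.8,0,0,0,0],[0,0.2,11.8,0,0,0,0],[0,0.2,11.8,0,0,0,0],[0,0.2,11.8,0,0,0,0]]]}' 40
```

```text
time: 13.5
tool_pos: [532.4, -135.0, 74.7]
tcp_rot: [180.0, 0.1, 123.6]
ft_force: [-2.9, -0.4, 6.7]
finger_gap: 14.8
grip_force: 38.9
```

```bash
python3 -m handwheel '{"series": [[[-0.05,0.98,-0.1,0,0,0.1,0],[-0.2,1.96,-0.2,0,0,0.2,0],[-0.44,2.91,-0.2,0,0,0.3,0],[-0.78,3.84,-0.2,0,0,0.4,0],[-1.21,4.73,-0.2,0,0,0.5,0],[-1.72,5.57,-0.2,0,0,0.6,0],[-1.89,5.82,-0.2,0,0,0.63,0],[-1.89,5.82,-0.2,0,0,0.63,0],[-1.89,5.82,-0.2,0,0,0.63,0]]]}'; python3 - <<'E'
from bench import status, eyes, r
from h import *
s=eyes.snapshot("wrist");a=cv2.resize(s["img"][:,:,::-1],(440,330))
t=eyes.snapshot("top");b=cv2.resize(t["img"][155:215,260:325,::-1],(358,330),interpolation=cv2.INTER_CUBIC)
cv2.imwrite("pics/w5.png",np.hstack([a,b]))
E
```

```text
time: 14.62
tool_pos: [589.6, -119.4, 74.9]
tcp_rot: [-179.8, 0.1, 87.5]
ft_force: [-4.4, -4.5, -0.7]
finger_gap: 14.8
grip_force: 39.9
```

View pics/w5.png

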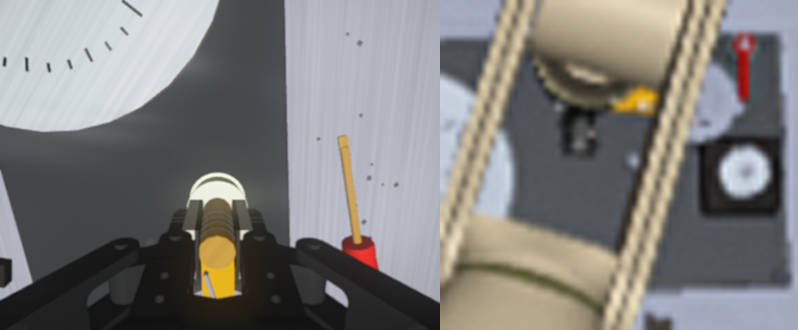

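The post is held between the pads at (217,245) and the arm is in line. I'll advance in small steps and watch the force.

```bash
python3 -m handwheel '{"series": [[[0,0.2,0,0,0,0.02,0],[-0.01,0.4,0,0,0,0.04,0],[-0.01,0.4,0,0,0,0.04,0],[-0.01,0.4,0,0,0,0.04,0]]]}';python3 -m handwheel '{"series": [[[0,0.2,0,0,0,0.02,0],[0,0.2,0,0,0,0.02,0],[0,0.2,0,0,0,0.02,0]]]}'
```

```text
time: 15.22
tool_pos: [593.4, -119.6, 74.9]
tcp_rot: [-179.8, 0.1, 85.2]
ft_force: [-5.7, -6.0, -1.4]
finger_gap: 14.5
grip_force: 40.0
time: 15.6
tool_pos: [595.3, -119.8, 74.8]
tcp_rot: [-179.8, 0.1, 84.0]
ft_force: [-5.5, -4.9, -1.0]
finger_gap: 15.1
grip_force: 40.0
```

```bash
python3 -m handwheel '{"series": [[[0,0.2,0,0,0,0.02,0],[0,0.2,0,0,0,0.02,0],[0,0.2,0,0,0,0.02,0]]]}';python3 -m handwheel '{"series": [[[0,0.2,0,0,0,0.02,0],[0,0.2,0,0,0,0.02,0],[0,0.2,0,0,0,0.02,0]]]}'
```

```text
time: 15.98
tool_pos: [597.3, -120.0, 74.8]
tcp_rot: [-179.8, 0.1, 82.9]
ft_force: [-6.0, -4.8, -0.2]
finger_gap: 14.6
grip_force: 40.0
time: 16.35
tool_pos: [599.2, -120.2, 74.8]
tcp_rot: [-179.8, 0.1, 81.7]
ft_force: [-6.5, -4.6, -0.5]
finger_gap: 15.2
grip_force: 40.1
```

```bash
python3 -m handwheel '{"series": [[[0,0.1,0,0,0,0.01,0],[0,0.1,0,0,0,0.01,0],[0,0.1,0,0,0,0.01,0]]]}';python3 -m handwheel '{"series": [[[0,0.1,0,0,0,0.01,0],[0,0.1,0,0,0,0.01,0],[0,0.1,0,0,0,0.01,0]]]}'
```

```text
time: 16.73
tool_pos: [600.2, -120.3, 74.8]
tcp_rot: [-179.8, 0.1, 81.2]
ft_force: [-6.2, -5.0, -0.2]
finger_gap: 14.9
grip_force: 40.1
time: 17.1
tool_pos: [600.5, -120.4, 74.8]
tcp_rot: [-179.7, 0.1, 80.6]
ft_force: [-10.2, -4.4, 2.7]
finger_gap: 15.1
grip_force: 40.4
```

The force jumped at x≈600.4, so that's the back stop. I'll ease off 1 mm and do a final check of the scene.

```bash
python3 -m handwheel '{"series": [[[0,-0.1,0,0,0,-0.01,0],[0,-0.1,0,0,0,-0.01,0],[0,-0.1,0,0,0,-0.01,0]]]}'; python3 - <<'E'
from bench import status, eyes, r
from h import *
import pickle
d=pickle.load(open("s0.pkl","rb"));_,_=pickle.load(open("s2.pkl","rb"))
s=eyes.snapshot("scene");t=eyes.snapshot("top")
for n,a,b in(("scene",d["scene"],s),("top",d["top"],t)):
    for q in(a,b):
        R=[]
        for bl in blobs(q,(0,25,100),(8,255,255),2,(240,150,300,230) if n=="scene" else (225,160,280,210)): R.append((bl[0].tolist(),bl[1]))
        print(n,R)
f=lambda q:cv2.resize(q["img"][140:270,130:350,::-1],(400,236),interpolation=cv2.INTER_CUBIC)
g=lambda q:cv2.resize(q["img"][140:240,170:350,::-1],(400,222),interpolation=cv2.INTER_CUBIC)
cv2.imwrite("pics/fin.png",np.vstack([np.hstack([f(d["scene"]),f(s)]),np.hstack([g(d["top"]),g(t)])]))
E
```

```text
time: 17.48
tool_pos: [600.1, -120.3, 74.8]
tcp_rot: [-179.8, 0.1, 81.2]
ft_force: [-6.7, -4.9, -0.1]
finger_gap: 15.1
grip_force: 40.1
scene []
scene []
top []
top []
```

View pics/fin.png

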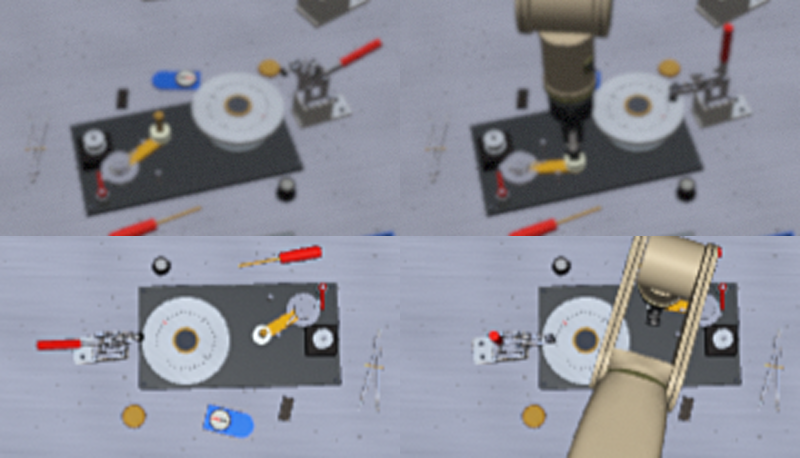

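The final view shows the clamp locked and the arm held back. The red division is at (166,322) before and (566,321) after in the side-by-side, so it hasn't moved, and the loose items are where they were.

```bash
python3 -c "
from bench import r
print(r.hand_in())"
```

```text
the job is handed in; nothing more can be done
None
```

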